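# Turn the ink carousel to the pointer

### The arm

A 6-joint arm with a two-finger parallel gripper is mounted at the origin on the work surface; the furniture and walls round the work are solid. World frame = base frame: x ahead of the robot, y to its left, z up, the work surface at z = 0. Lengths are in m, angles in rad, forces in N, time in s.
With the tool pointing down it reaches from about 0.15 to 0.775 m from the base axis. Payload 6.1 kg.
Tool frame: the origin (TCP) lies where the fingers leave the gripper's body, on its centre line; the fingertips stand 73 mm ahead of it and the grasp point (between the pads) lies 54 mm ahead of it; z points along the fingers, x is the direction in which the jaws open and shut, and the axes are right-handed (so a half turn about z gives the same grasp; the last joint's range is limited). The gripper opens to 85 mm and grips with 20 to 120 N. Pads are 22 mm wide; open, the fingers measure 114 mm over their backs; the gripper's body (76 mm by 85 mm) begins 54 mm behind the grasp point. The pads swing forward as they close: fully open they stand 13 mm farther back than shut.
Start: joints at [1.17, 0.126, -0.04, 1.405, 0, 1.571], TCP at [0.205, 0.483, 0.304] pointing down, gripper open.
Joint ranges: [-2.72, 2.72], [-0.95, 1.95], [-1.27, 1.35], [-1.78, 2.02], [-1.46, 1.47], [-3.14, 3.14]. Speed limits (rad/s): [2.39, 2.39, 3.01, 3.14, 3.14, 3.14].

### API

Orientations are given as a rotation vector (axis times angle).
In Python, from workcell import robot, cams, order gives the robot as it stands. Calls block until the motion is done:
- robot.move_pose(position, orientation): joint-space move of the TCP to a pose.
- robot.move_linear(position, feed=0.15, frame=None, max_force=None): straight line of the TCP; frame=None keeps the orientation; feed is the mean speed in m/s. With max_force (N) it stops when the force on the tool has changed by that much, and returns True; else False.
- robot.move_j(angles): joint-space move.
- robot.gripper_to(opening, squeeze=None): finger opening in m; squeeze is the grip in N (None keeps the last); returns when the fingers have stopped.
- robot.sleep(seconds).
- robot.ik(position, orientation): joint angles nearest the present ones, or None.
- robot.observe(): the state.
- cams.get_image(name): name is "scene" or "top" or "wrist"; returns a dict with "color" (400x640x3 uint8, red, green, blue), "depth" (400x640 float32, m along the optical axis (not along the pixel's ray), 0 where there is no reading), "fx", "fy", "cx", "cy" (pixels), "rvec" (rotation vector, rad) and "tvec" (3), from world to camera coordinates, as OpenCV has them; the wrist camera has in their place "T_tool_cam" (4x4, takes a point from camera to tool coordinates, whose origin is the TCP and whose axes are the tool frame's). Camera axes: x right, y down, z forward; pixel columns grow to the right and rows downward; lengths in m; the calibration is good to about 2 mm. A picture is of the moment at which its call begins: read the wrist's pose just before it.
A pose or a line that the arm cannot do raises robot.MotionError and nothing moves.
- order.finish_job(): hands the job in, once; it reports no verdict.
The state is a dict: "clock": time; "joints": joint angles; "qd": joint speeds; "effort": joint torques, N m; "eef_pos": TCP position; "tool_rot": TCP orientation; "force": force on the tool from outside, world axes, zero at the start; "moment": the same for the moment, N m; "finger_gap": finger opening in m.
Only numpy, scipy, OpenCV 4.12 (cv2) and the standard library are available. Lean on these libraries where they do the work, as an engineer would, in place of code of your own. Each camera call takes 0.05 s, during which the arm holds its last target.

### The job

Push the ink carousel round with a fingertip against the blue posts on its rim, until the ink jar with the white lid stands right behind the red pointer at the foot of the carousel. Turn it calmly so that all jars stay standing in their seats; do not touch or lift the jars, and leave the cup, the tape roll and the brush around it where they are. Finish with the carousel at rest.

Things in the scene. Friction and masses are not known exactly. Their poses are not given: they have to be found in the camera images.
- carousel_base: Fixed dark steel foot of the carousel. Origin on the turning axis, on the table; x points from the pointer to the axis, so the pointer lies in its -x direction. The red pointer is a horizontal cone on a short stem, its tip 152 mm from the axis and 40 mm above the table, aimed at the axis; with its stem it reaches 194 mm from the axis and 53 mm above the table. Place and yaw vary.
- front_spot (a point): The spot on the line from the axis to the pointer, 62 mm from the axis, 45 mm above the table, fixed to the foot: here the underside centre of the white-lidded jar belongs.
- turntable (a joint): Angle of the plywood turntable, rad, 0 at the start of every run, growing anticlockwise seen from above; it turns freely both ways (two turns at least) with light steady friction (about 0.15 N m, so about 1.3 N at a post) and stays where it is left. Disc of 260 mm diameter, its top 45 mm above the table; low hub 32 mm wide and 12 mm high in the middle; four jar seats, 62 mm from the axis, 90 degrees apart.
- post0 (a point): Top centre of a blue upright round post on the rim of the turntable: 14 mm in diameter, 45 mm high above the disc (top 90 mm above the table), 118 mm from the axis. Four such posts, 90 degrees apart, midway between the seats; they turn with the disc.
- post1 (a point): Top centre of a blue upright round post on the rim of the turntable: 14 mm in diameter, 45 mm high above the disc (top 90 mm above the table), 118 mm from the axis. Four such posts, 90 degrees apart, midway between the seats; they turn with the disc.
- post2 (a point): Top centre of a blue upright round post on the rim of the turntable: 14 mm in diameter, 45 mm high above the disc (top 90 mm above the table), 118 mm from the axis. Four such posts, 90 degrees apart, midway between the seats; they turn with the disc.
- post3 (a point): Top centre of a blue upright round post on the rim of the turntable: 14 mm in diameter, 45 mm high above the disc (top 90 mm above the table), 118 mm from the axis. Four such posts, 90 degrees apart, midway between the seats; they turn with the disc.
- white_lid_jar: The ink jar with the white screw lid and a dark blue and cream sides; this is the marked one. Underside centre is its origin; z up. 55 mm in diameter, 55 mm tall, about 0.16 kg; stands loose in one of the four seats of the turntable (black collar 10 mm high, 2 mm play), its underside 45 mm above the table. The jars change places between runs.
- jar_b: Ink jar with a black lid and yellow body. Underside centre is its origin; z up. 55 mm in diameter, 55 mm tall, about 0.16 kg; stands loose in one of the four seats of the turntable (black collar 10 mm high, 2 mm play), its underside 45 mm above the table. The jars change places between runs.
- jar_c: Ink jar with a black lid and dark teal and cream body. Underside centre is its origin; z up. 55 mm in diameter, 55 mm tall, about 0.16 kg; stands loose in one of the four seats of the turntable (black collar 10 mm high, 2 mm play), its underside 45 mm above the table. The jars change places between runs.
- jar_d: Ink jar with a black lid and black and cream body. Underside centre is its origin; z up. 55 mm in diameter, 55 mm tall, about 0.16 kg; stands loose in one of the four seats of the turntable (black collar 10 mm high, 2 mm play), its underside 45 mm above the table. The jars change places between runs.
- spare_cup: Bystander: ripple paper cup standing upside down, 94 mm wide, 110 mm tall, loose; origin under its centre. Stands beside the carousel, about 215 mm from the axis.
- tape_roll: Bystander: roll of masking tape lying flat, 104 mm wide, 25 mm high, loose; origin under its centre. Lies on the other side of the carousel, about 215 mm from the axis.
- brush: Bystander: flat paint brush with a wooden handle and dark red bristles lying on the table, 178 mm long along its y, 31 mm wide, 12 mm high, loose; origin under its middle. Lies behind the carousel, about 170 mm from the axis.
Mind the look-alikes: they are no part of the job. What is shaped like the jar_d but pink or purple is not meant. What is shaped like the jar_c but green or pink is not meant.

How it is judged:
By the outcome, as a careful person would: the job done as asked, in the order asked, and still so for the second after the job is handed in, with the robot touching nothing.
It also fails if it takes over 51 s, if anything falls off the work surface, if the arm or the gripper's body presses on something with over 40 N, if the wrist force passes 120 N, or if a joint passes its speed limit or range.

## Working session

There is one attempt and no reset: what is moved stays moved. The work goes in short steps, each a Python script; the robot and the scene stay as the last script left them, time stands still between calls to the robot, and variables do not carry over. Pictures are saved under pics/ and viewed, and the job is handed in when it is done.

```bash
ls; mkdir -p pics; cat > h.py <<'E'
import numpy as np, cv2, pickle
from workcell import robot, cams, order
def grab(n,tag):
    im=cams.get_image(n); cv2.imwrite(f'pics/{tag}.png',im['color'][:,:,::-1]); pickle.dump(im,open(f'{tag}.pkl','wb')); return im
def ray(im,u,v,z):
    R,_=cv2.Rodrigues(np.array(im['rvec'],float)); t=np.array(im['tvec'],float).ravel()
    d=R.T@np.array([(u-im['cx'])/im['fx'],(v-im['cy'])/im['fy'],1.]); c=-R.T@t
    return c+d*(z-c[2])/d[2]
E
python3 - <<'E'
from h import *
grab('top','top0'); grab('scene','scene0'); print(robot.observe()['clock'])
E
```

```text
pics
0.1
```

View pics/top0.png

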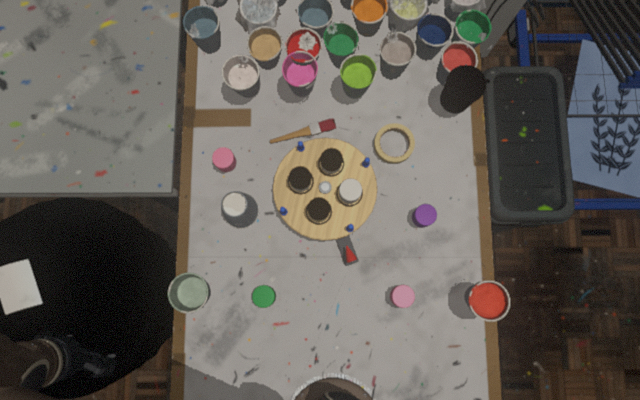

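View pics/scene0.png

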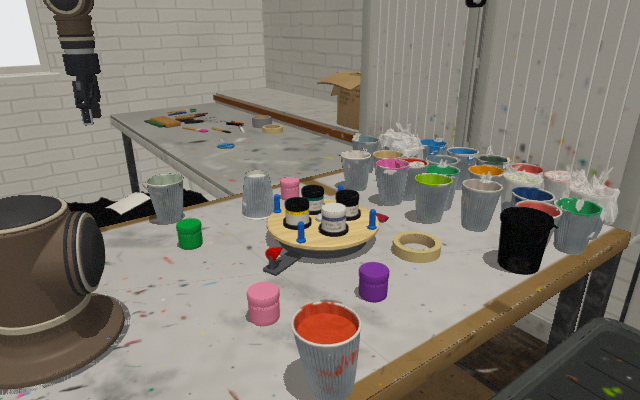

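```bash
python3 - <<'E'
from h import *
im=pickle.load(open('top0.pkl','rb'))
c=im['color'][120:275,200:440,::-1]
cv2.imwrite('pics/crop0.png',cv2.resize(c,None,fx=3.33,fy=3.33,interpolation=cv2.INTER_CUBIC))
s=pickle.load(open('scene0.pkl','rb'))
cv2.imwrite('pics/crop1.png',cv2.resize(s['color'][165:285,230:430,::-1],None,fx=4,fy=4,interpolation=cv2.INTER_CUBIC))
for n,u,v,z in [('hub',325,187.5,.057),('white',349,191,.10),('j1',331,160,.1),('j2',300,178,.1),('j3',319,209,.1)]: print(n,ray(im,u,v,z).round(4))
print(im['rvec'],im['tvec'],im['fx'])
# blue posts
h=cv2.cvtColor(im['color'],cv2.COLOR_RGB2HSV)
m=((h[...,0]>105)&(h[...,0]<125)&(h[...,1]>120)&(h[...,2]>60)).astype(np.uint8)
n,l,st,ce=cv2.connectedComponentsWithStats(m)
for i in range(1,n):
  if st[i,4]>8 and 260<ce[i,0]<390 and 130<ce[i,1]<250: print(ce[i],st[i],ray(im,*ce[i],.09).round(4))
E
```

```text
hub [0.5659 0.0191 0.057 ]
white [ 0.5487 -0.0369  0.1   ]
j1 [0.6241 0.0051 0.1   ]
j2 [0.5803 0.0789 0.1   ]
j3 [0.5058 0.0339 0.1   ]
[ 2.12665077 -2.12902752  0.17697809] [0.04311672 0.53506763 1.20494776] 508.8900837595152
[300.  143.5] [299 142   3   4  12] [0.6679 0.0796 0.09  ]
[366.61538462 159.76923077] [365 158   4   4  13] [ 0.627  -0.0808  0.09  ]
[282.52941176 209.47058824] [281 207   5   5  17] [0.5064 0.1202 0.09  ]
[350.33333333 226.46666667] [348 225   5   4  15] [ 0.4657 -0.0397  0.09  ]
```

View pics/crop0.png

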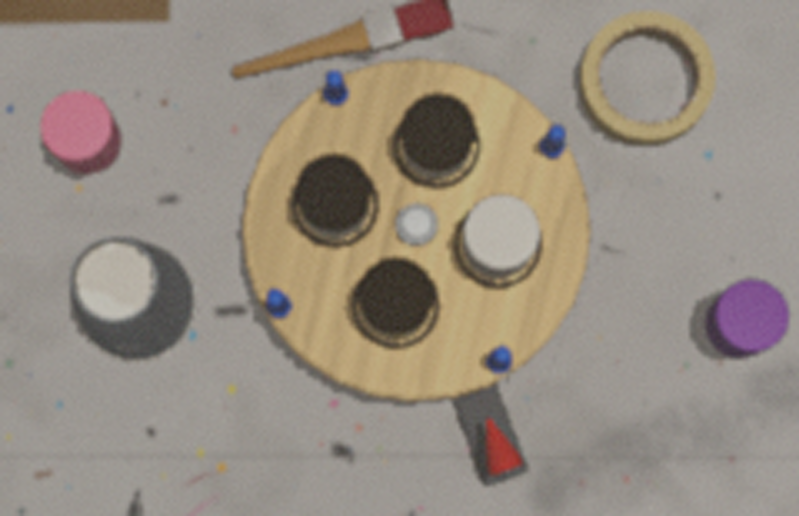

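View pics/crop1.png

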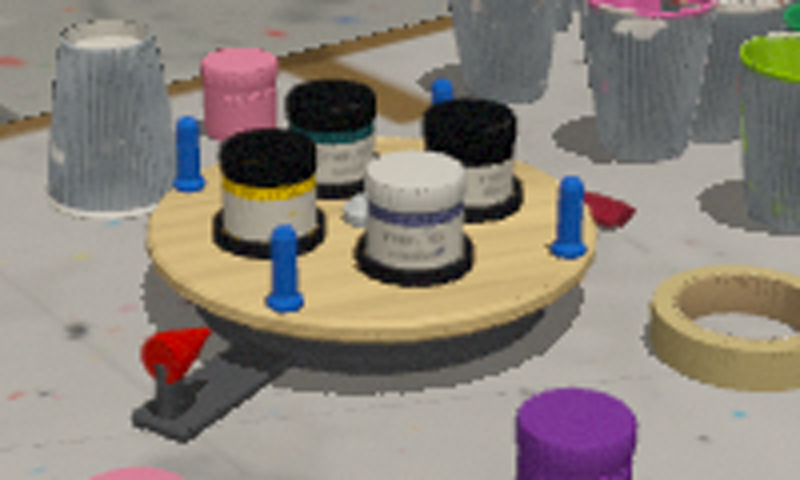

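```bash
python3 - <<'E'
from h import *
im=pickle.load(open('top0.pkl','rb'))
P=np.array([[.6679,.0796],[.627,-.0808],[.5064,.1202],[.4657,-.0397]]);C=P.mean(0);print(C,[(np.linalg.norm(p-C).round(4),np.degrees(np.arctan2(*(p-C)[::-1])).round(2)) for p in P])
h=cv2.cvtColor(im['color'],cv2.COLOR_RGB2HSV)
m=(((h[...,0]<8)|(h[...,0]>172))&(h[...,1]>130)&(h[...,2]>60)).astype(np.uint8)
m[:235]=0;m[275:]=0;m[:,:330]=0;m[:,370:]=0
v,u=np.nonzero(m);c=(u.mean(),v.mean());print(len(u),c)
for n,(a,b),z in [('redcen',c,.043),('tip',(200+489/3.33,120+417/3.33),.04),('plateend',(200+507/3.33,120+475/3.33),.008),('platenear',(200+477/3.33,120+396/3.33),.008),('white',(200+501/3.33,120+233/3.33),.1),
 ('j1',(200+437/3.33,120+132/3.33),.1),('j2',(200+333/3.33,120+194/3.33),.1),('j3',(200+395/3.33,120+298/3.33),.1)]:
  p=ray(im,a,b,z)[:2]; d=p-C; print(n,p.round(4),np.linalg.norm(d).round(4),np.degrees(np.arctan2(d[1],d[0])).round(2))
for n,a,b,z in [('cup',200+117/3.33,120+280/3.33,.11),('tape',394,143,.025),('brushtip',200+235/3.33,120+72/3.33,.01),('brushend',200+450/3.33,120+15/3.33,.01),('purple',425,215,.05),('pink',402,296,.05),('pinkL',223,159,.05)]: print(n,ray(im,a,b,z)[:2].round(3))
E
```

```text
[0.56675  0.019825] [(np.float64(0.1175), np.float64(30.58)), (np.float64(0.1173), np.float64(-59.09)), (np.float64(0.1171), np.float64(121.02)), (np.float64(0.1173), np.float64(-149.5))]
99 (np.float64(349.57575757575756), np.float64(254.8181818181818))
redcen [ 0.4024 -0.0399] 0.1748 -160.03
tip [ 0.4259 -0.0337] 0.1507 -159.19
plateend [ 0.3854 -0.0484] 0.1937 -159.39
platenear [ 0.4444 -0.0266] 0.1308 -159.21
white [ 0.5511 -0.0404] 0.0622 -104.53
j1 [0.625  0.0045] 0.0602 -14.71
j2 [0.5797 0.0788] 0.0604 77.65
j3 [0.5046 0.0348] 0.0639 166.43
cup [0.516 0.23 ]
tape [ 0.688 -0.158]
brushtip [0.697 0.159]
brushend [ 0.742 -0.008]
purple [ 0.498 -0.224]
pink [ 0.305 -0.163]
pinkL [0.64  0.273]
```

```bash
cat >> h.py <<'E'
from scipy.spatial.transform import Rotation as Ro
C=np.array([.56675,.019825])
def pose(phi,d,z,flip):
    a=np.radians(phi); e=np.array([np.cos(a),np.sin(a)]); cw=np.array([e[1],-e[0]])
    p=C+.118*e-d*cw; s=-1 if flip else 1
    x=np.array([*(s*e),0]); y=np.array([*(s*cw),0]); zz=np.array([0,0,-1.])
    return np.array([*p,z]), Ro.from_matrix(np.c_[x,y,zz]).as_rotvec()
E
python3 - <<'E'
from h import *
for f in (0,1):
  for phi in (-149.4,-177,-204.6):
    for z in (.25,.135):
      p,r=pose(phi,.035,z,f); q=robot.ik(p,r); print(f,phi,z,p.round(3),None if q is None else np.round(q,2))
print(robot.observe()['force'])
E
```

```text
0 -149.4 0.25 [ 0.483 -0.07   0.25 ] [-0.14  0.06 -0.23  1.28  0.   -2.25]
0 -149.4 0.135 [ 0.483 -0.07   0.135] [-0.14  0.11 -0.43  1.03  0.   -2.25]
0 -177 0.25 [ 0.451 -0.021  0.25 ] [-0.05 -0.01 -0.3   1.28  0.   -1.67]
0 -177 0.135 [ 0.451 -0.021  0.135] [-0.05  0.05 -0.5   1.02  0.   -1.67]
0 -204.6 0.25 [0.445 0.037 0.25 ] [ 0.08 -0.02 -0.31  1.28  0.   -1.06]
0 -204.6 0.135 [0.445 0.037 0.135] [ 0.08  0.04 -0.51  1.02  0.   -1.06]
1 -149.4 0.25 [ 0.483 -0.07   0.25 ] [-0.14  0.06 -0.23  1.28  0.    0.89]
1 -149.4 0.135 [ 0.483 -0.07   0.135] [-0.14  0.11 -0.43  1.03  0.    0.89]
1 -177 0.25 [ 0.451 -0.021  0.25 ] [-0.05 -0.01 -0.3   1.28  0.    1.47]
1 -177 0.135 [ 0.451 -0.021  0.135] [-0.05  0.05 -0.5   1.02  0.    1.47]
1 -204.6 0.25 [0.445 0.037 0.25 ] [ 0.08 -0.02 -0.31  1.28  0.    2.08]
1 -204.6 0.135 [0.445 0.037 0.135] [ 0.08  0.04 -0.51  1.02  0.    2.08]
[0.8687695  0.82129671 0.24604094]
```

White-topped candidates in the top view are the carousel jar (349,191), the upside-down cup (234,205) and a white paint cup (241,72). The carousel jar fits the description: the scene crop shows its white lid and dark blue and cream side. It needs about -55° (clockwise).

```bash
python3 - <<'E'
from h import *
robot.gripper_to(0.0)
p,r=pose(-149.4,.037,.25,1)
robot.move_pose(p,r)
p,r=pose(-149.4,.037,.137,1)
print(robot.move_linear(p,feed=.1,max_force=8))
o=robot.observe();print(o['clock'],o['eef_pos'],o['force'],o['finger_gap'])
grab('scene','scene1');grab('top','top1')
s=pickle.load(open('scene1.pkl','rb'))
cv2.imwrite('pics/crop2.png',cv2.resize(s['color'][125:285,200:430,::-1],None,fx=3.4,fy=3.4,interpolation=cv2.INTER_CUBIC))
E
```

```text
False
4.3833 [ 0.48444348 -0.07214405  0.13765969] [0.89492887 0.25037907 0.20003873] 0.0005418586978729202
```

View pics/crop2.png

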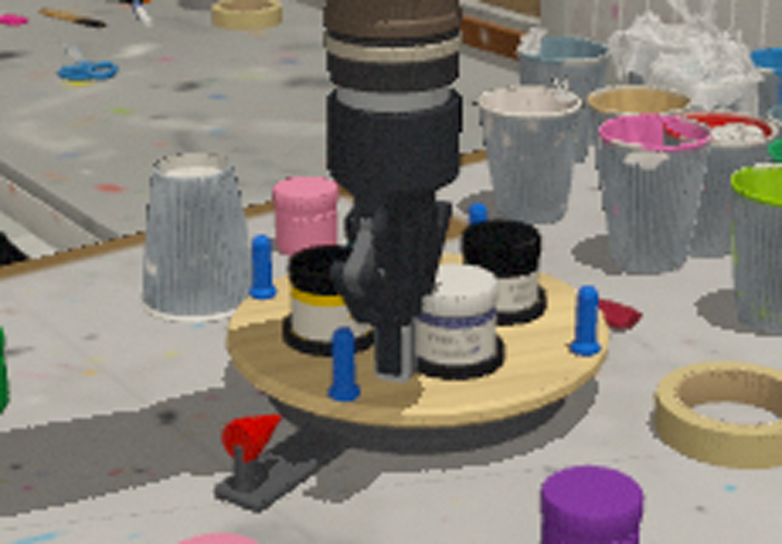

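View pics/top1.png

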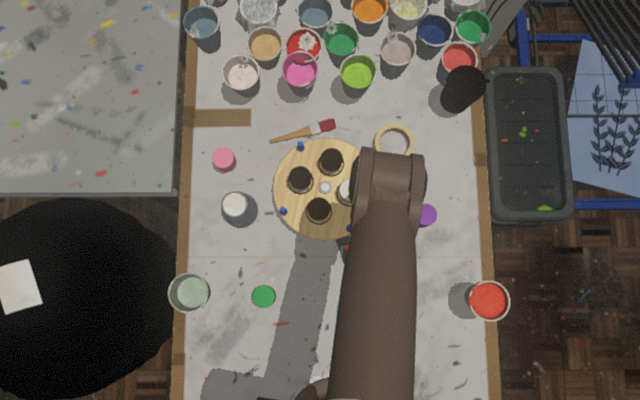

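```bash
python3 - <<'E'
from h import *
p,r=pose(-149.4,.018,.137,1)
print(robot.move_linear(p,feed=.03)); print(robot.observe()['force'])
for phi in np.linspace(-149.4,-198,7)[1:]:
    p,r=pose(phi,.018,.137,1)
    robot.move_linear(p,feed=.05,frame=r); print(round(phi,1),robot.observe()['force'].round(2))
grab('scene','scene2');grab('top','top2'); print(robot.observe()['clock'])
E
```

```text
False
[0.41111493 0.92971603 0.53253612]
-157.5 [ 1.01 -0.    0.36]
-165.6 [ 0.04 -0.   -0.11]
-173.7 [ 0.77 -0.73 -0.41]
-181.8 [-0.86  0.11  0.5 ]
-189.9 [ 0.09 -0.75  0.94]
-198.0 [-0.97  0.18  0.27]
8.2667
```

View pics/top2.png

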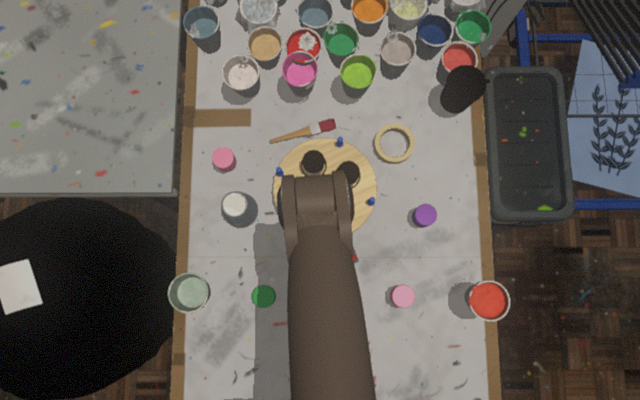

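View pics/scene2.png

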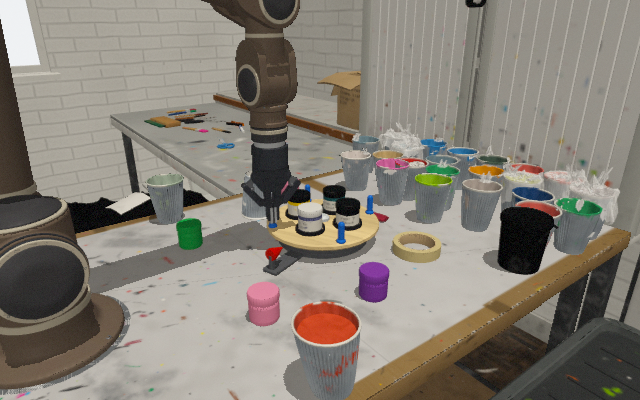

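Moved as intended, with the jars seated. I'll read the present angle from the three visible posts.

```bash
cat >> h.py <<'E'
def posts(im):
    h=cv2.cvtColor(im['color'],cv2.COLOR_RGB2HSV)
    m=((h[...,0]>105)&(h[...,0]<125)&(h[...,1]>120)&(h[...,2]>60)).astype(np.uint8)
    n,l,st,ce=cv2.connectedComponentsWithStats(m)
    for i in range(1,n):
        if st[i,4]>6 and 260<ce[i,0]<390 and 130<ce[i,1]<250:
            d=ray(im,*ce[i],.09)[:2]-C; a=np.degrees(np.arctan2(d[1],d[0])); print(st[i,4],np.linalg.norm(d).round(4),a.round(2),(a%90).round(2))
E
python3 - <<'E'
from h import *
for t in ('top0','top2'): posts(pickle.load(open(t+'.pkl','rb'))); print()
E
```

```text
12 0.1175 30.59 30.59
13 0.1173 -59.07 30.93
17 0.1171 121.01 31.01
15 0.1173 -149.51 30.49

15 0.1165 -18.05 71.95
16 0.1167 71.9 71.9
11 0.1105 76.81 76.81
14 0.1169 -108.33 71.67
```

```bash
python3 - <<'E'
from h import *
p,r=pose(-204.1,.018,.137,1)
robot.move_linear(p,feed=.03,frame=r)
robot.sleep(.2)
p,r=pose(-204.1,.030,.137,1); robot.move_linear(p,feed=.06)
p[2]=.3; robot.move_linear(p,feed=.2)
# back off toward the robot, wrist camera view above pointer
o=robot.observe(); im=grab('wrist','w1'); im['eef']=o['eef_pos'];im['rot']=o['tool_rot'];pickle.dump(im,open('w1.pkl','wb'))
print(robot.observe()['clock'],im['T_tool_cam'])
E
```

```text
10.4083 [[ 9.99999564e-01  5.56537088e-04  7.49262498e-04 -8.48448178e-04]
 [-7.35554543e-04  9.64082047e-01  2.65603588e-01 -6.84819861e-02]
 [-5.74532275e-04 -2.65604024e-01  9.64082036e-01 -6.98964560e-02]
 [ 0.00000000e+00  0.00000000e+00  0.00000000e+00  1.00000000e+00]]
```

View pics/w1.png

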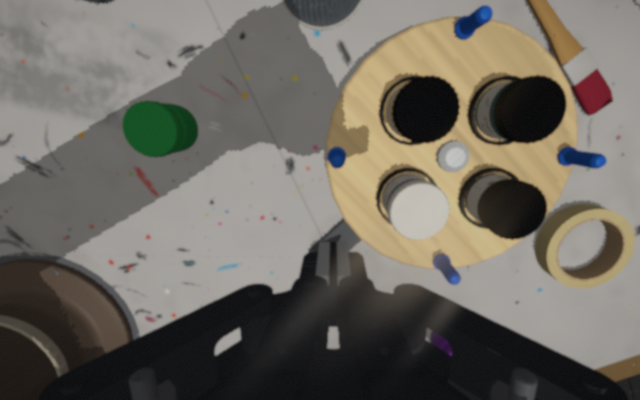

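```bash
python3 - <<'E'
from h import *
def rv(psi):
    a=np.radians(psi); return Ro.from_matrix(np.c_[[np.cos(a),np.sin(a),0],[np.sin(a),-np.cos(a),0],[0,0,-1.]]).as_rotvec()
for psi in (90,60,110):
    q=robot.ik([.50,0,.38],rv(psi)); print(psi,q)
    if q is not None: break
robot.move_pose([.50,0,.38],rv(psi))
o=robot.observe(); im=grab('wrist','w2'); im['eef']=o['eef_pos'];im['rot']=o['tool_rot'];pickle.dump(im,open('w2.pkl','wb'))
robot.move_pose([.25,.40,.38],rv(psi)); grab('top','top3'); posts(pickle.load(open('top3.pkl','rb')))
grab('scene','scene3');print(robot.observe()['clock'])
im=pickle.load(open('top3.pkl','rb'))
cv2.imwrite('pics/crop3.png',cv2.resize(im['color'][120:275,200:440,::-1],None,fx=3.33,fy=3.33,interpolation=cv2.INTER_CUBIC))
E
```

```text
90 [0.         0.09122589 0.08836441 1.56793484 0.         0.        ]
15 0.1177 -23.99 66.01
16 0.1166 66.04 66.04
14 0.1172 -114.42 65.58
21 0.1187 156.82 66.82
14.0917
```

View pics/w2.png

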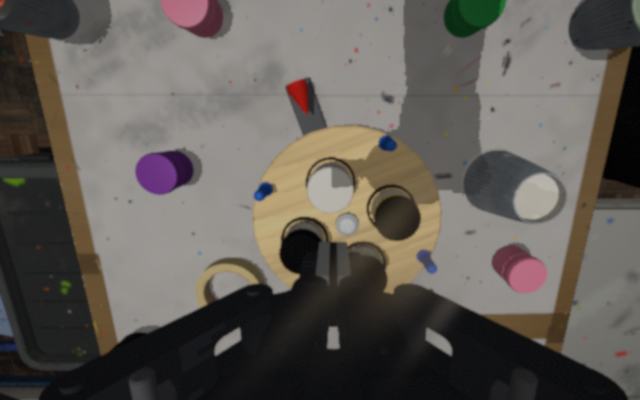

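View pics/crop3.png

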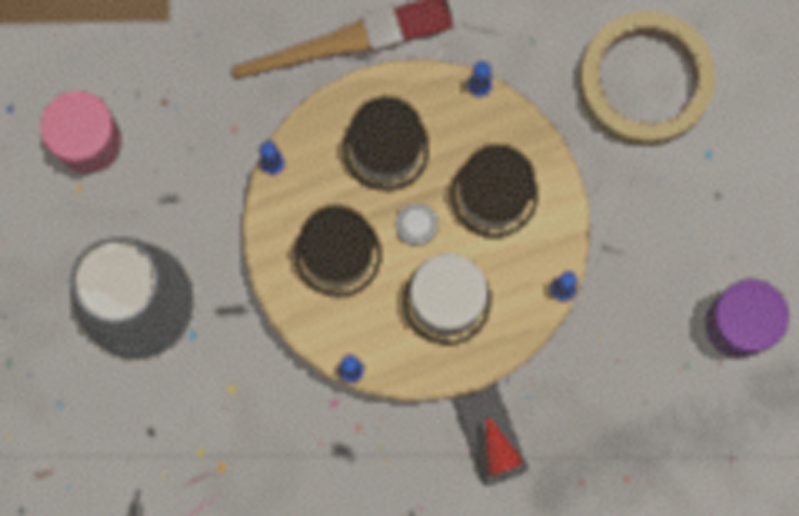

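```bash
python3 - <<'E'
from h import *
im=pickle.load(open('w2.pkl','rb'))
Rt=Ro.from_rotvec(im['rot']).as_matrix(); T=np.array(im['T_tool_cam'])
def wr(u,v,z):
    d=Rt@T[:3,:3]@np.array([(u-im['cx'])/im['fx'],(v-im['cy'])/im['fy'],1]); c=np.array(im['eef'])+Rt@T[:3,3]
    return (c+d*(z-c[2])/d[2])[:2]
hc=cv2.cvtColor(im['color'],cv2.COLOR_RGB2HSV)
m=(((hc[...,0]<8)|(hc[...,0]>172))&(hc[...,1]>130)&(hc[...,2]>60)); m[:75]=0;m[125:]=0;m[:,:270]=0;m[:,330:]=0
v,u=np.nonzero(m); hub=wr(347,223,.057)
w=(hc[...,1]<50)&(hc[...,2]>110); w[:155]=0;w[215:]=0;w[:,:300]=0;w[:,362:]=0
cv2.imwrite('pics/w2c.png',cv2.resize(im['color'][70:250,240:450,::-1],None,fx=3.3,fy=3.3,interpolation=cv2.INTER_CUBIC))
for n,p in [('hub',hub),('redcen',wr(u.mean(),v.mean(),.04)),('tip',wr(310,115,.04)),('lid',wr(331,188,.1)),('plate',wr(316,130,.008))]:
    for c in (hub,C):
        d=p-c; print(n,p.round(4),np.linalg.norm(d).round(4),np.degrees(np.arctan2(d[1],d[0])).round(2))
E
```

```text
hub [0.5656 0.0203] 0.0 0.0
hub [0.5656 0.0203] 0.0013 156.45
redcen [ 0.4027 -0.0399] 0.1737 -159.72
redcen [ 0.4027 -0.0399] 0.1746 -160.01
tip [ 0.428  -0.0272] 0.1456 -160.93
tip [ 0.428  -0.0272] 0.1465 -161.27
lid [ 5.088e-01 -5.000e-04] 0.0605 -159.81
lid [ 5.088e-01 -5.000e-04] 0.0614 -160.63
plate [ 0.4474 -0.0216] 0.1254 -160.46
plate [ 0.4474 -0.0216] 0.1263 -160.85
```

View pics/w2c.png

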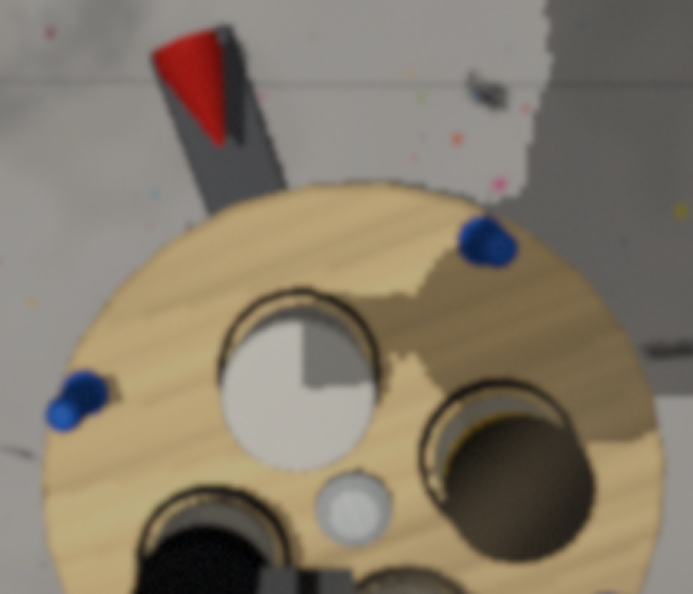

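View pics/scene3.png

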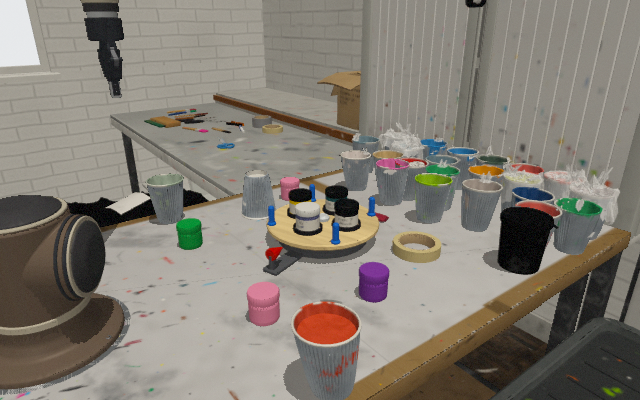

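```bash
python3 - <<'E'
from h import *
grab('top','top4'); posts(pickle.load(open('top4.pkl','rb')))
order.finish_job(); print('ok')
E
```

```text
14 0.1181 -23.95 66.05
15 0.1168 65.93 65.93
15 0.1171 -114.22 65.78
18 0.1179 156.46 66.46
the job is handed in; nothing more can be done
ok
```

I turned the carousel about 55° clockwise by pushing one blue post slowly with the closed fingertips. I then backed the arm well clear and handed the job in after about 14 s of robot time.

- **Alignment:** The top camera puts the white-lidded jar at about −159.0° around the axis and the pointer at about −159.4°. Pointer readings there ranged from −159.2° to −160.0°. The wrist camera puts the jar at −159.8°. Its first pointer-tip reading was −160.9°, and a closer crop moved it to about −160.1°. So the two agree to about 1° (about 1 mm at the jar), which is roughly the measurement error.
- **Rest:** A last top picture showed the posts at the same angle as the one before, within measurement error, so the carousel is at rest.
- **Jars and bystanders:** In the pictures after the push, all four jars stand in their seats. By eye, the cup, tape roll and brush are where they were.
- **Force:** Readings at the end of each push segment stayed around 1 N.

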